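# Return the last socket and shut the socket case

### The arm

A 6-joint arm with a two-finger parallel gripper is mounted at the origin on a cart in front of the work surface, level with it; the furniture and walls round the work are solid. World frame = base frame: x ahead of the robot, y to its left, z up, the work surface at z = 0. Lengths are in m, angles in rad, forces in N, time in s.
With the tool pointing down it reaches from about 0.325 to 0.9 m from the base axis. Payload 6.1 kg.
Tool frame: the origin (TCP) lies on the centre line of the jaws, within the pads' length; the fingertips stand 11 mm ahead of it and the grasp point (between the pads) lies 8 mm behind it; z points along the fingers, y is the line along which they close (so a half turn about z gives the same grasp; the last joint's range is limited). The gripper opens to 87 mm and grips with 3 to 60 N. Pads are 19 mm wide; open, the fingers measure 117 mm over their backs; the gripper's body (75 mm by 190 mm) begins 51 mm behind the grasp point.
Start: joints at [-1.279, 0.22, 1.526, -0, 1.395, -0.126], TCP at [0.254, -0.571, 0.234] pointing down, gripper open.
Joint ranges: [-2.98, 2.98], [-0.91, 2.08], [0.09, 2.57], [-1.24, 4.39], [0.2, 2.65], [-2.68, 2.68]. Speed limits (rad/s): [2.57, 2.57, 3.01, 3.14, 3.14, 3.14].

### API

Orientations are given as a rotation vector (axis times angle).
In Python, from cell import read_state, grab_frame, hand_in gives the robot as it stands.
- The arm moves only by the tool step_arm, never from a script. Its argument "motion" is a list that holds one entry, the list of rows, each a list of 4 numbers: the shift along the world's x, y, z in mm, then the turn about the world's z in rad. A call has 1 to 5 rows; each row shifts and turns the commanded pose from where the row before left it; what a row does not reach is not made up. A row lasts 1/12 s, in which the tool goes at most 41.7 mm and 7.16 degrees, less where a joint would pass 70% of its speed; a pose out of reach is approached as far as the arm can. A call is refused whole if a number of a shift passes 41.7 or a number of a turn 0.125, either way. A call with a gripper value outside its range is refused whole. "fingers" is the finger opening in mm, from 0 to 87, set as the call begins (left out, the last holds). The fingers move at their own pace and stop on an object; the grip force is fixed at half the most. Time passes only in rows, so rows that do not move let the fingers close. It gives the time, the measured TCP pose, the force, the opening and the grip force at its end, in the units of the state.
- read_state(): the state, without advancing time (a new reading comes with each control period).
- grab_frame(name): name is "side" or "top"; returns a dict with "img" (400x640x3 uint8, red, green, blue), "fx", "fy", "cx", "cy" (pixels), "k1" (the pictures are not rectified: a ray, as slopes to the right and down, at radius r is drawn at 1 + k1 r^2 times it, then the intrinsics apply), "view" (4x4, takes a point from world to camera coordinates). Camera axes: x right, y up, looking along -z (the intrinsics and any distortion apply to the point x, -y, -z); pixel columns grow to the right and rows downward; lengths in m; the calibration is good to about 2 mm. A picture is of the moment at which its call begins. There is no depth.
- hand_in(): hands the job in; it is judged then, once.
The state is a dict: "time_s": time; "joint_pos": joint angles; "dq": joint speeds; "tau": joint torques, N m; "tcp_pos": TCP position; "orientation": TCP orientation; "contact_force": force on the tool from outside, world axes, zero at the start; "wrist_torque": the same for the moment, N m; "grip_width": finger opening in m; "grasp_force": force on a finger pad.
Only numpy, scipy, OpenCV 4.12 (cv2) and the standard library are available. Lean on these libraries where they do the work, as an engineer would, in place of code of your own. Each camera call takes 0.05 s, during which the arm holds its last target. There are 200 camera calls.

### The job

Put the loose socket back in the socket case: let it down gently over the stud in the one empty place, standing upright. Then push the open lid over from behind, without gripping or flinging it, until its own weight takes it, and let it swing down by itself. Last, press it down gently at the middle of its front edge until the roller catch has snapped over and holds the lid down; leave the bolt and the tape roll where they are.

Things in the scene. Friction and masses are not known exactly. Their poses are not given: they have to be found in the camera images.
- loose_socket: The loose socket of the set, plain bright steel, 21 mm in diameter and 31 mm high, 75 g, standing upright on the bench with a 12.8 mm hole right through it. Origin at the centre of its underside, z up. It is told from the bolt by its plain round shape and open top.
- socket_case: Blue sheet-steel socket case standing open on the bench, 116 mm deep (x), 190 mm wide (y), 46 mm high when shut; it cannot slide. Origin at the centre of its underside, +x to the hinge at the back, z up; yaw varies. The base walls are 30 mm high. The steel bends if the robot pushes on case or lid with more than 18 N in all; a gripper's squeeze is more than that.
- tray_mid (a point): Centre of the tray inside the case, 12 mm above the case's origin. Eleven sockets, 18 mm across, tops 36 mm above the case's origin, stand at x = +18 and -18, y = 75, 45, 15, -15, -45, -75 mm; only x = -18, y = -45 is empty, with a stud. Fingers holding just the top 7 mm of the loose socket pass over them; a closing line 40 degrees from the case's x axis passes between.
- stud_top (a point): Top of the steel stud in the empty place (in the case: x = -18, y = -45, z = 22.6 mm): 8.8 mm in diameter, domed, 10.6 mm high. The socket's hole goes over it with 2 mm to spare all round. Seated, the socket has its underside 12 mm and its top 43 mm above the case's origin.
- socket_case_lid (a joint): Angle of the lid, 0 = shut flush, growing as it opens; it starts at about 1.745 rad, leaning back on its hinge stop. About 0.3 kg (unknown by a quarter). With its hinge friction it stays where it is left between about 1.6 and 1.15 rad; somewhere from 1.15 to 1.0 rad its weight takes it, and it falls in about a second. Read with noise of about 0.01 rad.
- lid_hinge (a point): Middle of the hinge axis, which lies along the case's y; in the case x = 55.5, y = 0, z = 30.5 mm. The lid is 190 mm wide, its free edge 108 mm from the axis, its flat outer face 16 mm off the axis; open, its top is about 140 mm above the bench. Pushing it over near the top from behind takes 1 to 2 N.
- lid_lip (a point): Middle of the lid's free edge at its small grey lip, 111 mm from the hinge axis; with the lid shut it lies at x = -55, y = 0, z = 45 mm in the case. Falling, the lid does not shut: it stops on the sprung catch roller at 0.07 to 0.13 rad, and springs back there if the roller has not gone over.
- press_spot (a point): On the lid's outer face, where to press it down; with the lid flush it lies at x = -45, y = 0, z = 46 mm in the case. Pressed here, resistance rises within 1 mm to 8 to 12 N, fades to nothing over the next 4 to 5 mm as the roller goes over, and 1 to 3 mm lower the lid stands hard on a metal stop, where force climbs by 7 N or more per mm.
- catch_front (a point): Middle of the case's front (x = -53, y = 0, z = 22 mm), where the steel roller catch is screwed on, out to x = -74 mm. Its screws sit in slots: the height of roller and stop differs by up to 3 mm either way, which shows in no listed pose. The lid's home is anywhere from 0.004 to 0.057 rad and has to be felt.
- hex_bolt: Bystander: steel hexagon bolt standing on its head, 67 mm high, threaded shank 12 mm thick. Origin at the centre of its underside. Its place and the loose socket's are exchanged at random.
- tape_roll: Bystander: roll of black tape lying flat behind the case, 72 mm in diameter, 18 mm high. Origin at the centre of its underside.

How it is judged:
By the outcome, as a careful person would: the job done as asked, in the order asked, and still so for the second after the job is handed in, with the robot touching nothing.
It also fails if it takes over 64 s, if anything falls off the work surface, if the arm or the gripper's body presses on something with over 40 N, if the wrist force passes 120 N, or if a joint passes its speed limit or range.

## Working session

There is one attempt and no reset: what is moved stays moved. The work goes in short steps, Python scripts to look and compute and a tool call to move; the robot and the scene stay as the last step left them, time stands still between calls to the robot, and variables do not carry over. Pictures are saved under pics/ and viewed, at most 10 in all, crops included, and the job is handed in when it is done.

Besides the shell and the picture viewer there is one more tool, called after "Request:" as name(argument=value, ...) on one line, values as JSON. step_arm: Moves the arm, as the interface text tells. Its arguments: {"type":"object","properties":{"motion":{"type":"array","items":{"type":"array","items":{"type":"array","items":{"type":"number"}}}},"fingers":{"type":"number"}},"required":["motion"]}

```bash
ls; mkdir -p pics
cat > h.py <<'E'
import numpy as np, cv2, json
from cell import read_state, grab_frame, hand_in
def snap(name,fn):
    f=grab_frame(name); cv2.imwrite(f'pics/{fn}.png',f['img'][:,:,::-1]); 
    np.savez(f'pics/{fn}.npz',**{k:f[k] for k in f}); return f
def load(fn): return np.load(f'pics/{fn}.npz')
def ray(f,u,v):
    d=np.array([(u-f['cx'])/f['fx'],(v-f['cy'])/f['fy']]); s=d.copy()
    for _ in range(30): s=d/(1+f['k1']*(s@s))
    V=f['view']; R=V[:3,:3]; o=-R.T@V[:3,3]
    return o,R.T@np.array([s[0],-s[1],-1.])
def at_z(f,u,v,z):
    o,d=ray(f,u,v); return o+d*(z-o[2])/d[2]
def proj(f,p):
    c=f['view']@np.append(p,1); s=np.array([c[0],-c[1]])/-c[2]; s=s*(1+f['k1']*(s@s))
    return np.array([f['fx']*s[0]+f['cx'],f['fy']*s[1]+f['cy']])
E
python3 - <<'E'
from h import *
print(read_state())
for n in('top','side'):
    f=snap(n,n+'0'); print(n,f['view'],f['fx'],f['k1'])
E
```

```text
pics
{'time_s': 0.0, 'joint_pos': array([-1.27910141e+00,  2.21220578e-01,  1.52760088e+00,  3.40250708e-05,
        1.39470909e+00, -1.26082508e-01]), 'dq': array([ 0.0001582 ,  0.00015868, -0.00086207,  0.00126674,  0.00223793,
        0.00069721]), 'tau': array([-2.73889011e-03, -4.94615257e+01, -3.87381291e+01,  6.94680610e-02,
        5.72278420e-02, -1.50275832e-04]), 'tcp_pos': array([ 0.2534251 , -0.57066232,  0.2324461 ]), 'orientation': array([-3.07141058e+00, -6.51070899e-01,  1.99223500e-04]), 'contact_force': array([0.4205644 , 0.07026881, 0.87086985]), 'wrist_torque': array([ 0.01694701,  0.03535492, -0.03051397]), 'grasp_force': 0.0, 'grip_width': 0.08700451092523924}
top [[-0.01733644 -0.99972948  0.01550535  0.10863687]
 [ 0.99739144 -0.01620495  0.07034004 -0.58650277]
 [-0.07006975  0.01668435  0.99740256 -1.08494825]
 [ 0.          0.          0.          1.        ]] 373.90650506866433 -0.08705222322491142
side [[ 0.99275376 -0.11994967 -0.00721428 -0.5603197 ]
 [ 0.05549594  0.40440224  0.91289596 -0.14022667]
 [-0.10658409 -0.90668126  0.40812857 -0.95938644]
 [ 0.          0.          0.          1.        ]] 409.4011308868426 -0.011664798475982178
```

View pics/top0.png

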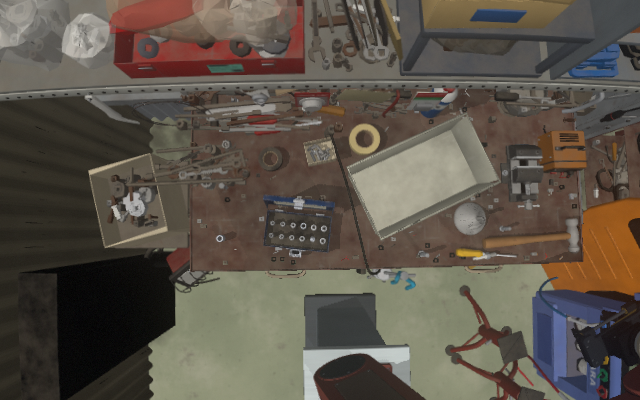

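View pics/side0.png

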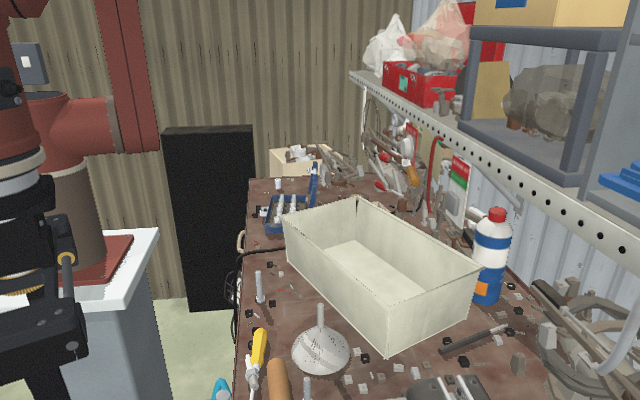

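The top view shows the case near (299,230), the loose socket near (220,239), the bolt near (427,252) and the tape roll near (271,158). I'll enlarge the case and socket.

Run:
```python
import cv2
i=cv2.imread('pics/top0.png')[180:270,200:350]; a=cv2.resize(i,None,fx=5.3,fy=5.3,interpolation=cv2.INTER_CUBIC)
cv2.imwrite('pics/c1.png',a)
i=cv2.imread('pics/side0.png')[150:250,230:350]; a=cv2.resize(i,None,fx=6,fy=6,interpolation=cv2.INTER_CUBIC)
cv2.imwrite('pics/c2.png',a)
```

```text
(no output)
```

View pics/c1.png

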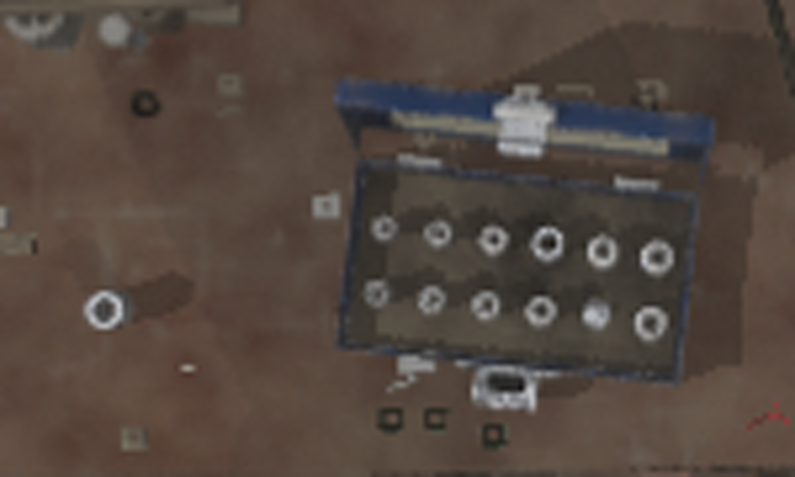

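View pics/c2.png

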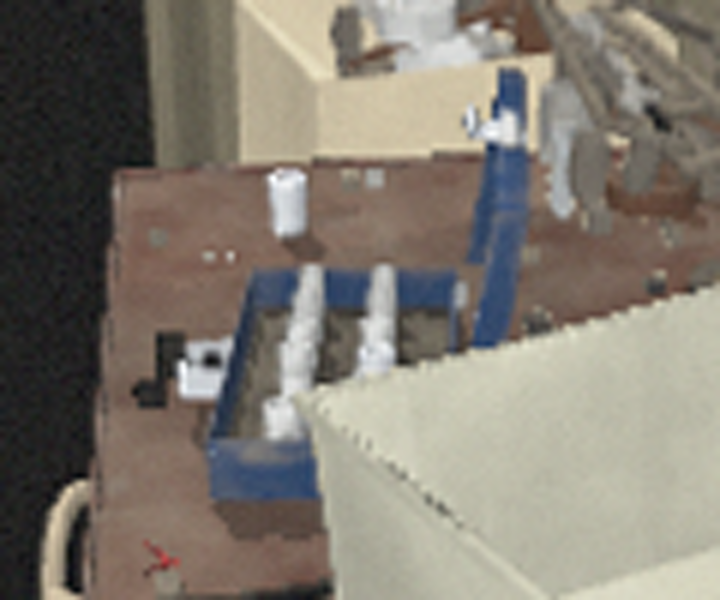

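The top crop shows both socket rows, the stud as a solid blob at crop (596,314) and the loose socket ring at (105,310). In the side crop the loose socket's top is at (287,175). Next I fit the poses.

Run:
```python
from h import *
from scipy.optimize import least_squares
f=load('top0'); g=load('side0')
P=lambda x,y:(200+(x+.5)/5.3-.5,180+(y+.5)/5.3-.5)
up=[(384,228),(437,233),(493,240),(547,243),(601,251),(657,257)]
dn=[(376,293),(431,299),(485,305),(540,310),(596,314),(650,323)]
ys=[75,45,15,-15,-45,-75]
L=[];W=[]
for x,row in((18,up),(-18,dn)):
    for y,c in zip(ys,row):
        z=.0226 if (x,y)==(-18,-45) else .036
        L.append([x/1e3,y/1e3]);W.append(at_z(f,*P(*c),z)[:2])
L=np.array(L);W=np.array(W)
def T(q,l): c,s=np.cos(q[2]),np.sin(q[2]); return l@np.array([[c,s],[-s,c]])+q[:2]
r=least_squares(lambda q:(T(q,L)-W).ravel(),[.5,0,0]); q=r.x
print('case',q,'rms',np.sqrt(np.mean(r.fun**2)),'stud',T(q,np.array([-.018,-.045])))
print('resid',(r.fun.reshape(-1,2)*1e3).round(1).tolist())
s=at_z(f,*P(105,310),.031);print('sock top',s)
S=lambda x,y:(230+(x+.5)/6-.5,150+(y+.5)/6-.5)
print('side sock top',at_z(g,*S(287,175),.031),'base',at_z(g,*S(290,232),0), 'proj top into side',proj(g,s),S(287,175))
for n,p in dict(tape=(271,158),bolt=(427,252)).items(): print(n,at_z(f,*p,.018 if n=='tape' else .067))
print('lidtop',at_z(f,*P(525,97),.14), 'hinge',T(q,np.array([.0555,0])))
print('edges',[at_z(f,*P(*c),.03).round(4) for c in((358,162),(697,193),(680,380),(340,346))])
print([T(q,np.array(c)).round(4) for c in((.058,.095),(.058,-.095),(-.058,-.095),(-.058,.095))])
np.save('case.npy',q)
```

```text
case [ 0.49923055  0.17152264 -0.12118441] rms 0.00039890063087511435 stud [0.4759226  0.12902864]
resid [[0.3, 0.2], [-0.2, -0.6], [0.5, 0.2], [-1.0, -0.1], [0.3, -0.4], [0.4, 0.3], [-0.1, -0.1], [0.0, 0.1], [0.1, -0.3], [-0.3, -0.1], [-0.8, 0.5], [0.6, 0.2]]
sock top [0.48324185 0.39838925 0.031     ]
side sock top [0.48267075 0.39993717 0.031     ] base [0.4826589  0.39228902 0.        ] proj top into side [277.60480686 178.90615527] (277.4166666666667, 178.75)
tape [0.71872816 0.24737929 0.018     ]
bolt [ 0.43426729 -0.19721314  0.067     ]
lidtop [0.58828942 0.16087351 0.14      ] hinge [0.55432352 0.16481335]
edges [array([0.5625, 0.2583, 0.03  ]), array([0.5424, 0.0718, 0.03  ]), array([0.44 , 0.083, 0.03 ]), array([0.4617, 0.2691, 0.03  ])]
[array([0.5683, 0.2588]), array([0.5453, 0.0702]), array([0.4302, 0.0842]), array([0.4531, 0.2728])]
```

The fit is good: case at (0.499, 0.172), yaw −0.121, rms 0.4 mm. The loose socket at (0.483, 0.399) agrees between both cameras. Next I check the cream box near the case for clearance.

Run:
```python
from h import *
f=load('top0'); g=load('side0')
# near corner top: triangulate top (382,238) & side candidates
def tri(a,b):
    o1,d1=ray(f,*a);o2,d2=ray(g,*b)
    A=np.c_[d1,-d2]; t=np.linalg.lstsq(A,o2-o1,rcond=None)[0]
    return (o1+t[0]*d1).round(3),(o2+t[1]*d2).round(3)
print(tri((348,181),(284,216)),tri((348,181),(356,197)),tri((382,238),(284,216)))
```

```text
(array([0.637, 0.026, 0.094]), array([0.488, 0.021, 0.076])) (array([0.634, 0.027, 0.112]), array([0.666, 0.022, 0.116])) (array([ 0.478, -0.061,  0.117]), array([ 0.486, -0.061,  0.117]))
```

Request:
step_arm(motion=[[[0,41,0,0.125],[10,40,0,0.125],[15,38,0,0.125],[15,38,0,0.125],[15,38,0,0.125]]], fingers=60)

```text
time_s: 0.52
tcp_pos: [0.3085, -0.3743, 0.2329]
orientation: [-2.719, -1.571, -0.0]
contact_force: [1.8, 0.2, -0.1]
grip_width: 0.0637
grasp_force: 0.0
```

Request:
step_arm(motion=[[[15,38,0,0.125],[15,38,0,0.125],[15,38,0,0.125],[15,38,0,0.125],[15,38,0,0.125]]])

```text
time_s: 0.93
tcp_pos: [0.3836, -0.1842, 0.2333]
orientation: [2.104, 2.332, 0.0]
contact_force: [1.4, -0.1, -0.6]
grip_width: 0.0599
grasp_force: 0.0
```

Request:
step_arm(motion=[[[15,38,0,0.125],[15,38,0,0.125],[15,38,0,0.125],[10,39,0,0.125],[10,39,0,0.125]]])

```text
time_s: 1.35
tcp_pos: [0.4486, 0.0079, 0.2334]
orientation: [1.285, 2.867, -0.0]
contact_force: [0.7, 0.1, 0.4]
grip_width: 0.06
grasp_force: 0.0
```

Request:
step_arm(motion=[[[5,39,-10,0.125],[0,39,-20,0.125],[0,39,-20,0.125],[0,39,-20,0.125],[0,39,-20,0.125]]])

```text
time_s: 1.77
tcp_pos: [0.4529, 0.195, 0.1465]
orientation: [0.341, 3.123, -0.0]
contact_force: [0.3, -0.7, 0.3]
grip_width: 0.0598
grasp_force: 0.0
```

Request:
step_arm(motion=[[[0,39,0,0.103],[0,30,0,0],[0,30,0,0],[0,20,0,0],[0,0,0,0]]])

```text
time_s: 2.18
tcp_pos: [0.4528, 0.3154, 0.1471]
orientation: [-0.184, -3.136, -0.002]
contact_force: [-0.0, -1.2, -0.8]
grip_width: 0.0603
grasp_force: 0.0
```

Request:
step_arm(motion=[[[10,28,-15,0],[10,28,-15,0],[10,27,-15,0],[0,0,-15,0],[0,0,0,0]]], fingers=50)

```text
time_s: 2.6
tcp_pos: [0.4815, 0.394, 0.0832]
orientation: [-0.188, -3.131, 0.007]
contact_force: [-1.4, -0.3, -0.3]
grip_width: 0.0503
grasp_force: 0.0
```

Run:
```python
from h import *
print(read_state()['tcp_pos'])
g=snap('side','side1'); f=snap('top','top1')
t=read_state()['tcp_pos']; print(proj(g,t),proj(f,t))
a=cv2.resize(g['img'][100:200,230:330,::-1],None,fx=4,fy=5,interpolation=cv2.INTER_CUBIC)
b=cv2.resize(f['img'][190:290,170:270,::-1],None,fx=4,fy=5,interpolation=cv2.INTER_CUBIC)
cv2.imwrite('pics/c3.png',np.hstack([a,b]))
```

```text
[0.48147292 0.39396094 0.0831532 ]
[276.70770245 163.5155434 ] [215.9586927  238.83687183]
```

View pics/c3.png

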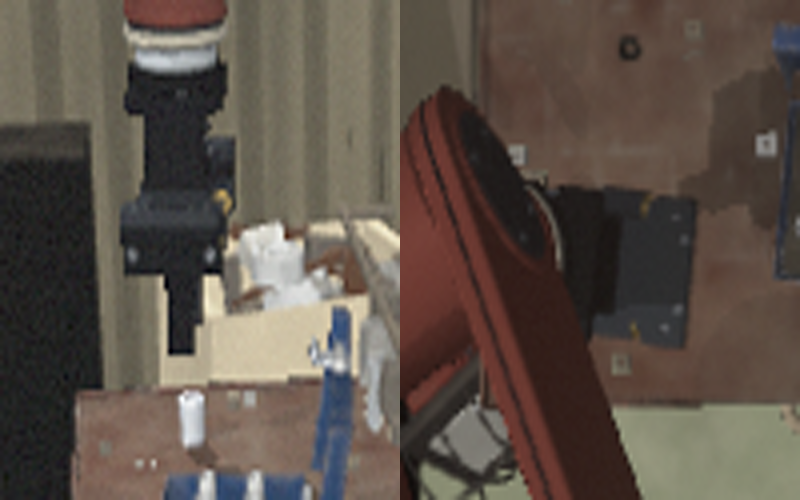

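The side view shows the fingers straddling directly above the socket (fingertip at crop (182,352), socket top at (192,395)). Now I lower and grip the top 5 mm.

Request:
step_arm(motion=[[[1,3,-12,0],[0,0,-12,0],[0,0,-12,0],[0,0,-6,0],[0,0,0,0]]])

```text
time_s: 3.12
tcp_pos: [0.483, 0.3967, 0.0429]
orientation: [-0.19, -3.132, 0.004]
contact_force: [-0.1, -0.9, -0.2]
grip_width: 0.05
grasp_force: 0.0
```

Request:
step_arm(motion=[[[0,0,0,0],[0,0,0,0]]])

```text
time_s: 3.28
tcp_pos: [0.4849, 0.3981, 0.0458]
orientation: [0.19, 3.135, 0.0]
contact_force: [0.3, 0.3, -0.9]
grip_width: 0.0501
grasp_force: 0.0
```

Run:
```python
from h import *
for _ in range(4):
    s=read_state(); print(s['time_s'],s['tcp_pos'].round(4),np.abs(s['dq']).max().round(4)); grab_frame('side')
```

```text
3.2833 [0.4849 0.3981 0.0458] 0.0081
3.3333 [0.4851 0.3983 0.0461] 0.0049
3.3833 [0.4851 0.3984 0.0463] 0.0024
3.4333 [0.4851 0.3984 0.0462] 0.0011
```

Request:
step_arm(motion=[[[-2,0,-4,0],[0,0,-5,0],[0,0,0,0],[0,0,0,0],[0,0,0,0]]])

```text
time_s: 3.9
tcp_pos: [0.4824, 0.398, 0.0362]
orientation: [-0.19, -3.136, 0.0]
contact_force: [1.1, -0.1, -0.8]
grip_width: 0.0498
grasp_force: 0.0
```

Request:
step_arm(motion=[[[0,0,0,0],[0,0,0,0],[0,0,0,0],[0,0,0,0],[0,0,0,0]]], fingers=15)

```text
time_s: 4.32
tcp_pos: [0.4827, 0.3981, 0.0366]
orientation: [0.19, 3.136, 0.0]
contact_force: [-0.4, -0.2, 0.4]
grip_width: 0.0244
grasp_force: 0.0
```

Request:
step_arm(motion=[[[0,0,0,0],[0,0,0,0],[0,0,0,0],[0,0,0,0],[0,0,0,0]]])

```text
time_s: 4.73
tcp_pos: [0.4826, 0.3981, 0.0365]
orientation: [0.19, 3.136, 0.0]
contact_force: [-0.1, -0.9, 0.7]
grip_width: 0.019
grasp_force: 30.0
```

Request:
step_arm(motion=[[[0,0,10,0],[0,0,20,0],[0,0,20,0],[0,0,20,0],[0,0,0,0]]])

```text
time_s: 5.15
tcp_pos: [0.4852, 0.3999, 0.1121]
orientation: [0.189, 3.129, 0.008]
contact_force: [0.9, 1.2, 0.1]
grip_width: 0.0189
grasp_force: 30.0
```

Run:
```python
from h import *
g=snap('side','side2'); s=read_state(); t=s['tcp_pos']; print(t,s['grip_width'],proj(g,t+[0,0,-.0]),proj(g,t+[0,0,-.011]),proj(g,t+[0,0,-.037]))
u,v=proj(g,t).round().astype(int); print(u,v)
a=cv2.resize(g['img'][v-30:v+30,u-35:u+35,::-1],None,fx=10,fy=10,interpolation=cv2.INTER_CUBIC)
cv2.imwrite('pics/c4.png',a)
```

```text
[0.48445322 0.39932836 0.10992298] 0.019192221230270604 [276.85931683 156.0309637 ] [277.01581535 159.26824196] [277.3818105  166.83469879]
277 156
```

View pics/c4.png

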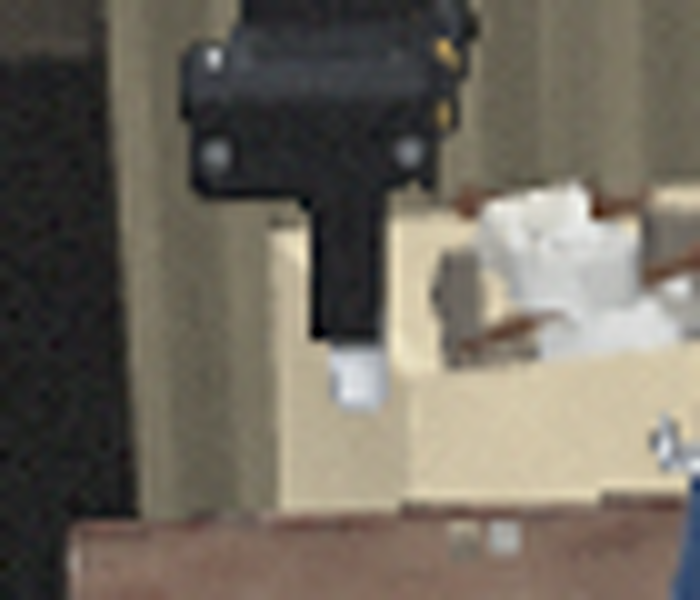

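The socket hangs upright between the pads (crop (359,375)), about under the TCP. I carry it over to the stud.

Request:
step_arm(motion=[[[-2,-15,0,0],[-1,-30,0,0],[-1,-30,0,0],[-1,-30,0,0],[-1,-30,0,0]]])

```text
time_s: 5.62
tcp_pos: [0.4753, 0.2616, 0.1051]
orientation: [-0.188, -3.134, 0.001]
contact_force: [1.2, -0.3, -0.8]
grip_width: 0.0192
grasp_force: 30.0
```

Request:
step_arm(motion=[[[-1,-30,0,0],[-1,-30,0,0],[0,-30,0,0],[0,-25,0,0],[0,-15,0,0]]])

```text
time_s: 6.03
tcp_pos: [0.4734, 0.1307, 0.1052]
orientation: [-0.192, -3.134, 0.002]
contact_force: [-0.3, 0.7, -0.1]
grip_width: 0.019
grasp_force: 30.0
```

Request:
step_arm(motion=[[[0,0,0,0],[0,0,0,0],[0,0,0,0],[0,0,0,0]]])

```text
time_s: 6.37
tcp_pos: [0.4743, 0.1339, 0.1061]
orientation: [-0.188, -3.135, -0.0]
contact_force: [-0.2, -0.8, -0.2]
grip_width: 0.0195
grasp_force: 30.0
```

Request:
step_arm(motion=[[[1,-5,-8,0],[0,0,-10,0],[0,0,-10,0],[0,0,-8,0],[0,0,0,0]]])

```text
time_s: 6.78
tcp_pos: [0.4734, 0.128, 0.0676]
orientation: [-0.189, -3.131, 0.001]
contact_force: [0.1, -0.0, -1.3]
grip_width: 0.0191
grasp_force: 30.0
```

Request:
step_arm(motion=[[[0,0,0,0],[0,0,0,0],[0,0,0,0]]])

```text
time_s: 7.03
tcp_pos: [0.476, 0.1281, 0.0709]
orientation: [0.19, 3.135, 0.0]
contact_force: [0.2, 0.1, -0.9]
grip_width: 0.0188
grasp_force: 30.0
```

Run:
```python
from h import *
g=snap('side','side3'); f=snap('top','top3'); s=read_state(); t=s['tcp_pos']; print(t,proj(g,t+[0,0,-.011]),proj(g,t+[0,0,-.0365]))
for fn in ('side0',):
  a=cv2.resize(g['img'][160:240,250:330,::-1],None,fx=5,fy=6,interpolation=cv2.INTER_CUBIC)
b=cv2.resize(f['img'][180:260,260:340,::-1],None,fx=5,fy=6,interpolation=cv2.INTER_CUBIC)
cv2.imwrite('pics/c5.png',np.hstack([a,b]))
```

```text
[0.47611089 0.12811806 0.07106094] [277.88465113 204.45228341] [278.31228772 212.99545749]
```

View pics/c5.png

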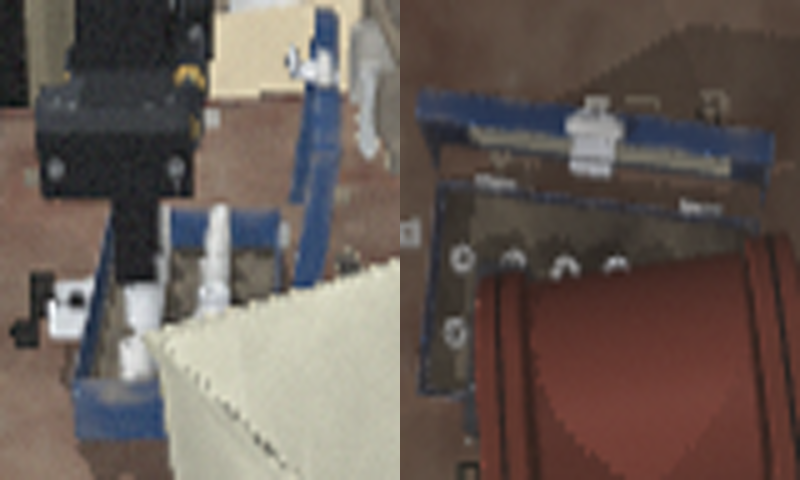

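The side view shows the held socket at crop (142,300), in line with the front row, and the lid undisturbed. I lower it slowly and watch the force.

Request:
step_arm(motion=[[[-0.8,0.6,-3,0],[0,0,-3,0],[0,0,-3,0],[0,0,-1,0],[0,0,0,0]]])

```text
time_s: 7.55
tcp_pos: [0.4744, 0.1286, 0.0599]
orientation: [-0.19, -3.135, 0.0]
contact_force: [1.0, 0.1, -0.8]
grip_width: 0.0189
grasp_force: 30.0
```

Request:
step_arm(motion=[[[0,0,-1,0],[0,0,-1,0],[0,0,-1,0],[0,0,0,0],[0,0,0,0]]])

```text
time_s: 7.97
tcp_pos: [0.4748, 0.1287, 0.0574]
orientation: [-0.19, -3.136, 0.0]
contact_force: [0.3, 0.1, -1.1]
grip_width: 0.0189
grasp_force: 30.0
```

Request:
step_arm(motion=[[[0.3,0,-1,0],[0,0,-1,0],[0,0,-1,0],[0,0,0,0],[0,0,0,0]]])

```text
time_s: 8.38
tcp_pos: [0.475, 0.1286, 0.0544]
orientation: [-0.19, -3.136, 0.0]
contact_force: [-0.5, -0.2, -0.7]
grip_width: 0.0192
grasp_force: 30.0
```

Request:
step_arm(motion=[[[0,0,-1,0],[0,0,-1,0],[0,0,-0.5,0],[0,0,0,0],[0,0,0,0]]])

```text
time_s: 8.8
tcp_pos: [0.475, 0.1287, 0.0519]
orientation: [-0.19, -3.136, 0.0]
contact_force: [0.4, 0.3, -0.7]
grip_width: 0.0189
grasp_force: 30.0
```

Request:
step_arm(motion=[[[0,0,-1,0],[0,0,-1,0],[0,0,-0.5,0],[0,0,0,0],[0,0,0,0]]])

```text
time_s: 9.22
tcp_pos: [0.475, 0.1287, 0.0494]
orientation: [-0.19, -3.136, 0.0]
contact_force: [-0.2, -0.6, -0.1]
grip_width: 0.019
grasp_force: 30.0
```

Request:
step_arm(motion=[[[0,0,-0.5,0],[0,0,0,0],[0,0,0,0]]])

```text
time_s: 9.47
tcp_pos: [0.4752, 0.1287, 0.0491]
orientation: [0.19, 3.136, 0.0]
contact_force: [0.3, -0.8, -0.3]
grip_width: 0.0192
grasp_force: 30.0
```

Request:
step_arm(motion=[[[0,0,-0.5,0],[0,0,0,0],[0,0,0,0]]])

```text
time_s: 9.72
tcp_pos: [0.4755, 0.1286, 0.049]
orientation: [0.19, 3.135, -0.0]
contact_force: [-1.3, -1.3, 4.7]
grip_width: 0.019
grasp_force: 30.0
```

Request:
step_arm(motion=[[[0,0,-0.4,0],[0,0,0,0],[0,0,0,0]]])

```text
time_s: 9.97
tcp_pos: [0.4757, 0.1286, 0.0489]
orientation: [0.19, 3.135, -0.0]
contact_force: [-1.8, -1.6, 8.8]
grip_width: 0.0192
grasp_force: 30.0
```

It has bottomed out at TCP z 0.049, the seated height. I ease off, release and rise.

Request:
step_arm(motion=[[[0,0,0.4,0],[0,0,0,0],[0,0,0,0]]])

```text
time_s: 10.22
tcp_pos: [0.4755, 0.1286, 0.049]
orientation: [0.19, 3.135, -0.0]
contact_force: [0.1, -1.3, 5.8]
grip_width: 0.0189
grasp_force: 30.0
```

Request:
step_arm(motion=[[[0,0,0,0],[0,0,0,0],[0,0,0,0],[0,0,0,0],[0,0,0,0]]], fingers=34)

```text
time_s: 10.63
tcp_pos: [0.4748, 0.1287, 0.0481]
orientation: [-0.19, -3.135, 0.0]
contact_force: [-0.1, -0.2, -0.9]
grip_width: 0.0328
grasp_force: 0.0
```

Request:
step_arm(motion=[[[0,0,2,0],[0,0,4,0],[0,0,8,0],[0,0,15,0],[0,0,25,0]]])

```text
time_s: 11.05
tcp_pos: [0.4732, 0.1284, 0.1015]
orientation: [-0.189, -3.132, 0.001]
contact_force: [0.3, -0.0, -0.3]
grip_width: 0.0337
grasp_force: 0.0
```

Request:
step_arm(motion=[[[0,0,35,0],[0,0,40,0],[0,0,40,0],[-20,35,0,0],[-30,20,0,0]]])

```text
time_s: 11.47
tcp_pos: [0.4284, 0.1849, 0.2225]
orientation: [0.195, 3.127, 0.006]
contact_force: [-1.1, 1.3, -1.4]
grip_width: 0.0337
grasp_force: 0.0
```

Request:
step_arm(motion=[[[20,0,10,0],[40,-5,10,0],[40,-5,0,0],[40,-5,0,0],[40,-5,0,0]]], fingers=0)

```text
time_s: 11.88
tcp_pos: [0.6069, 0.1636, 0.239]
orientation: [0.189, 3.134, 0.001]
contact_force: [-0.4, -0.0, 0.2]
grip_width: 0.0085
grasp_force: 0.0
```

Request:
step_arm(motion=[[[20,-5,0,0],[0,0,0,0],[0,0,0,0],[0,0,0,0],[0,0,0,0]]])

```text
time_s: 12.3
tcp_pos: [0.624, 0.1591, 0.2379]
orientation: [-0.189, -3.136, -0.0]
contact_force: [-0.5, 0.7, 0.5]
grip_width: 0.0003
grasp_force: 0.0
```

Run:
```python
from h import *
g=snap('side','side4'); f=snap('top','top4'); s=read_state(); print(s['tcp_pos'],s['joint_pos'])
a=cv2.resize(g['img'][150:250,250:330,::-1],None,fx=5,fy=5,interpolation=cv2.INTER_CUBIC)
b=cv2.resize(f['img'][170:270,255:335,::-1],None,fx=5,fy=5,interpolation=cv2.INTER_CUBIC)
cv2.imwrite('pics/c6.png',np.hstack([a,b]))
```

```text
[0.62419087 0.1591776  0.23810882] [ 1.27354119e-01  2.62518812e-01  1.46797369e+00  3.02907253e-05
  1.41068183e+00 -1.32351121e+00]
```

View pics/c6.png

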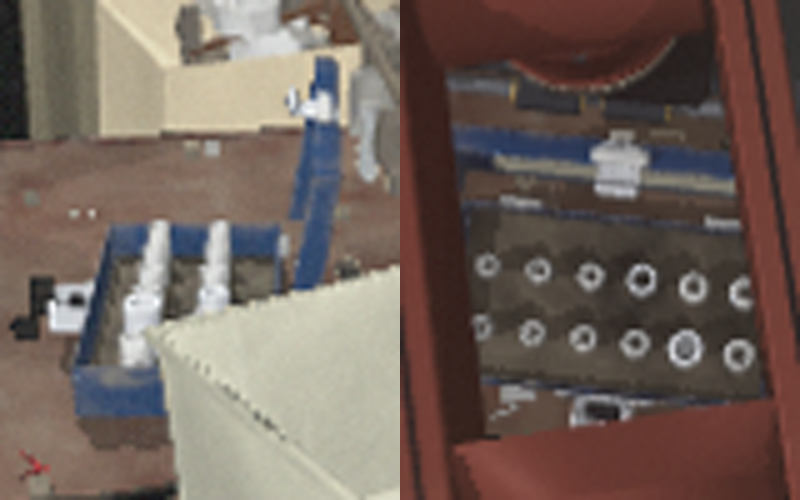

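The socket is seated (large ring at crop (686,348), on the grid) and the lid is still open. I descend behind the lid.

Request:
step_arm(motion=[[[0,0,-20,0],[0,0,-30,0],[0,0,-30,0],[0,0,-25,0],[0,0,-10,0]]])

```text
time_s: 12.82
tcp_pos: [0.6219, 0.1587, 0.1185]
orientation: [-0.188, -3.13, 0.002]
contact_force: [-1.0, 0.4, -0.4]
grip_width: 0.0005
grasp_force: 0.0
```

Request:
step_arm(motion=[[[-4,0.5,0,0],[-4,0.5,0,0],[0,0,0,0],[0,0,0,0],[0,0,0,0]]])

```text
time_s: 13.23
tcp_pos: [0.6183, 0.1599, 0.1248]
orientation: [0.189, 3.132, 0.001]
contact_force: [-0.5, 0.4, -0.7]
grip_width: 0.0003
grasp_force: 0.0
```

Request:
step_arm(motion=[[[-4,0.5,0,0],[-6,0.7,0,0],[-4,0.5,0,0],[-3,0.4,0,0],[-2,0.2,0,0]]])

```text
time_s: 13.65
tcp_pos: [0.5981, 0.162, 0.123]
orientation: [0.189, 3.135, 0.0]
contact_force: [2.3, -0.1, 1.1]
grip_width: 0.0008
grasp_force: 0.8
```

Request:
step_arm(motion=[[[-2,0.2,0,0],[-2,0.2,0,0],[-2,0.2,0,0],[-2,0.2,0,0],[-2,0.2,0,0]]])

```text
time_s: 14.07
tcp_pos: [0.5879, 0.163, 0.1224]
orientation: [-0.19, -3.136, -0.0]
contact_force: [0.9, 0.6, -0.3]
grip_width: 0.0002
grasp_force: 0.6
```

Request:
step_arm(motion=[[[-2,0.2,0,0],[-2,0.2,0,0],[-2,0.2,0,0],[-2,0.2,0,0],[-2,0.2,0,0]]])

```text
time_s: 14.48
tcp_pos: [0.578, 0.164, 0.1226]
orientation: [0.19, 3.136, 0.0]
contact_force: [1.1, -0.2, 1.5]
grip_width: 0.0003
grasp_force: 0.7
```

Request:
step_arm(motion=[[[-2,0.2,0,0],[-2,0.2,0,0],[-2,0.2,0,0],[-2,0.3,0,0],[-2,0.3,0,0]]])

```text
time_s: 14.9
tcp_pos: [0.5677, 0.1651, 0.1224]
orientation: [-0.19, -3.136, 0.0]
contact_force: [1.2, 0.0, 2.1]
grip_width: 0.0006
grasp_force: 0.5
```

Request:
step_arm(motion=[[[-2,0.2,0,0],[-2,0.2,0,0],[-2,0.2,0,0],[-2,0.3,0,0],[-2,0.3,0,0]]])

```text
time_s: 15.32
tcp_pos: [0.5576, 0.1664, 0.1222]
orientation: [-0.19, -3.135, 0.0]
contact_force: [0.8, 1.0, 0.0]
grip_width: 0.0003
grasp_force: 0.2
```

Request:
step_arm(motion=[[[-2,0.2,0,0],[-2,0.2,0,0],[-2,0.2,0,0],[-2,0.3,0,0],[-2,0.3,0,0]]])

```text
time_s: 15.73
tcp_pos: [0.5478, 0.1676, 0.1224]
orientation: [-0.19, -3.136, 0.0]
contact_force: [1.6, -0.5, 0.2]
grip_width: 0.0007
grasp_force: 0.0
```

Request:
step_arm(motion=[[[-1.5,0.2,0,0],[-1.5,0.2,0,0],[-1.5,0.2,0,0],[-1.5,0.2,0,0],[-1.5,0.2,0,0]]])

```text
time_s: 16.15
tcp_pos: [0.5404, 0.1686, 0.1225]
orientation: [-0.19, -3.136, 0.0]
contact_force: [-0.4, 0.2, -0.1]
grip_width: 0.0003
grasp_force: 0.0
```

```bash
cat >> h.py <<'E'
def lidpx(g,th):
    q=np.load('case.npy');c,s=np.cos(q[2]),np.sin(q[2]); out=[]
    for y in(-.095,.095):
        x=.0555-.108*np.cos(th)+.016*np.sin(th); z=.0305+.108*np.sin(th)+.016*np.cos(th)
        out.append(proj(g,[q[0]+c*x-s*y,q[1]+s*x+c*y,z]))
    return np.array(out).round(1).tolist()
E
python3 - <<'E'
from h import *
g=snap('side','s5')
for th in(1.745,1.25,1.15,1.05,.9,.1): print(th,lidpx(g,th))
I=g['img'].astype(int); m=((I[...,2]>I[...,0]*1.5)&(I[...,2]>50)); m[:,:240]=0;m[:,360:]=0;m[260:]=0
ys,xs=np.nonzero(m)
for y in range(140,240,4):
    r=xs[ys==y]
    if len(r): print(y,r.min(),r.max(),len(r))
E
```

```text
1.745 [[317.8, 185.4], [317.6, 161.3]]
1.25 [[296.5, 184.1], [299.4, 160.2]]
1.15 [[292.2, 185.0], [295.8, 161.0]]
1.05 [[288.2, 186.3], [292.3, 162.1]]
0.9 [[282.4, 189.0], [287.4, 164.5]]
0.1 [[263.7, 213.4], [271.1, 186.0]]
168 287 289 3
172 287 289 3
180 285 287 3
184 284 296 6
188 283 293 4
192 285 296 5
196 275 291 10
200 276 298 15
204 270 302 9
208 269 305 9
212 268 269 2
216 267 268 2
220 266 267 2
224 265 265 1
228 266 281 16
232 271 282 12
```

Request:
step_arm(motion=[[[0,0,0,0],[0,0,0,0],[0,0,0,0],[0,0,0,0],[0,0,0,0]]])

```text
time_s: 16.62
tcp_pos: [0.5406, 0.1686, 0.1225]
orientation: [-0.19, -3.136, 0.0]
contact_force: [-1.0, 0.2, -0.3]
grip_width: 0.0001
grasp_force: 0.0
```

Request:
step_arm(motion=[[[0,0,0,0],[0,0,0,0],[0,0,0,0],[0,0,0,0],[0,0,0,0]]])

```text
time_s: 17.03
tcp_pos: [0.5406, 0.1686, 0.1225]
orientation: [-0.19, -3.136, 0.0]
contact_force: [0.6, -0.2, -0.3]
grip_width: 0.0003
grasp_force: 0.0
```

Run:
```python
from h import *
g=snap('side','s6'); print(read_state()['contact_force'])
cv2.imwrite('pics/c7.png',cv2.resize(g['img'][150:250,240:340,::-1],None,fx=5,fy=5,interpolation=cv2.INTER_CUBIC))
```

```text
[ 0.20523211 -1.07307471  0.55438846]
```

View pics/c7.png

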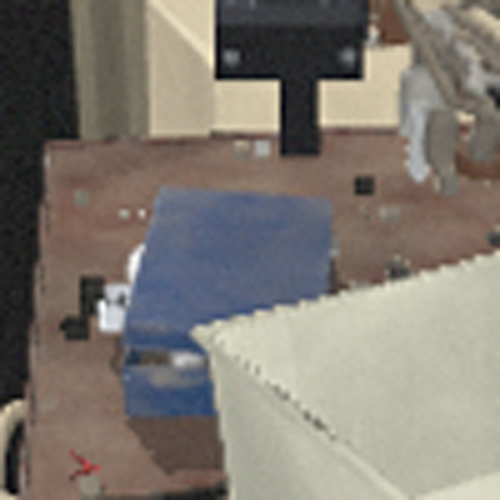

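The lid has fallen by itself and rests a little open on the roller (dark gap at crop (165,357)). I move above the press spot.

Request:
step_arm(motion=[[[-15,1.5,0,0],[-25,2.5,0,0],[-25,2.5,0,0],[-15,1.5,-10,0],[-3,0,-15,0]]])

```text
time_s: 17.5
tcp_pos: [0.4563, 0.1772, 0.0983]
orientation: [0.188, 3.135, 0.001]
contact_force: [0.8, -0.7, 0.2]
grip_width: 0.0005
grasp_force: 0.0
```

Request:
step_arm(motion=[[[0,0,-10,0],[0,0,0,0],[0,0,0,0],[0,0,0,0],[0,0,0,0]]])

```text
time_s: 17.92
tcp_pos: [0.4587, 0.1766, 0.0883]
orientation: [0.19, 3.134, 0.001]
contact_force: [0.7, -0.3, -0.2]
grip_width: 0.0005
grasp_force: 0.0
```

Request:
step_arm(motion=[[[-1,0,-3,0],[0,0,-4,0],[0,0,-4,0],[0,0,-3,0],[0,0,0,0]]])

```text
time_s: 18.33
tcp_pos: [0.4558, 0.1764, 0.0725]
orientation: [-0.19, -3.134, 0.001]
contact_force: [-0.5, 0.1, -0.5]
grip_width: 0.0005
grasp_force: 0.0
```

Request:
step_arm(motion=[[[0,0,-1,0],[0,0,-0.5,0],[0,0,-0.5,0],[0,0,0,0],[0,0,0,0]]])

```text
time_s: 18.75
tcp_pos: [0.4566, 0.1766, 0.0716]
orientation: [0.19, 3.136, 0.0]
contact_force: [-0.3, -0.4, 0.6]
grip_width: 0.0003
grasp_force: 0.0
```

Request:
step_arm(motion=[[[0,0,-0.5,0],[0,0,-0.5,0],[0,0,-0.5,0],[0,0,0,0],[0,0,0,0]]])

```text
time_s: 19.17
tcp_pos: [0.4565, 0.1766, 0.0699]
orientation: [-0.19, -3.136, 0.0]
contact_force: [-0.1, -0.3, -0.7]
grip_width: 0.0003
grasp_force: 0.0
```

Request:
step_arm(motion=[[[0,0,-0.5,0],[0,0,-0.5,0],[0,0,-0.5,0],[0,0,0,0],[0,0,0,0]]])

```text
time_s: 19.58
tcp_pos: [0.4565, 0.1766, 0.0684]
orientation: [-0.19, -3.136, 0.0]
contact_force: [-0.1, -0.0, -0.8]
grip_width: 0.0004
grasp_force: 0.0
```

Request:
step_arm(motion=[[[0,0,-0.5,0],[0,0,-0.5,0],[0,0,0,0],[0,0,0,0]]])

```text
time_s: 19.92
tcp_pos: [0.4565, 0.1766, 0.0674]
orientation: [-0.19, -3.136, 0.0]
contact_force: [-0.0, -0.4, 0.0]
grip_width: 0.0001
grasp_force: 0.0
```

Request:
step_arm(motion=[[[0,0,-0.5,0],[0,0,-0.5,0],[0,0,0,0],[0,0,0,0]]])

```text
time_s: 20.25
tcp_pos: [0.4567, 0.1766, 0.0666]
orientation: [0.19, 3.136, 0.0]
contact_force: [-0.0, 0.5, 2.4]
grip_width: 0.0005
grasp_force: 1.0
```

Request:
step_arm(motion=[[[0,0,-0.5,0],[0,0,-0.5,0],[0,0,0,0],[0,0,0,0]]])

```text
time_s: 20.58
tcp_pos: [0.4567, 0.1766, 0.0662]
orientation: [0.189, 3.136, -0.0]
contact_force: [-2.5, -0.5, 8.2]
grip_width: 0.0008
grasp_force: 4.0
```

Request:
step_arm(motion=[[[0,0,-0.5,0],[0,0,0,0],[0,0,0,0]]])

```text
time_s: 20.83
tcp_pos: [0.4566, 0.1766, 0.0659]
orientation: [-0.189, -3.136, 0.0]
contact_force: [-3.6, -1.3, 8.8]
grip_width: 0.0004
grasp_force: 4.9
```

Request:
step_arm(motion=[[[0,0,-0.5,0],[0,0,0,0],[0,0,0,0]]])

```text
time_s: 21.08
tcp_pos: [0.4566, 0.1767, 0.0655]
orientation: [-0.189, -3.136, 0.0]
contact_force: [-5.1, -1.2, 11.2]
grip_width: 0.0004
grasp_force: 5.4
```

Request:
step_arm(motion=[[[0,0,-0.4,0],[0,0,0,0],[0,0,0,0]]])

```text
time_s: 21.33
tcp_pos: [0.4565, 0.1766, 0.0651]
orientation: [-0.189, -3.135, 0.0]
contact_force: [-5.3, -1.8, 11.4]
grip_width: 0.0003
grasp_force: 5.7
```

Request:
step_arm(motion=[[[0,0,-0.4,0],[0,0,0,0],[0,0,0,0]]])

```text
time_s: 21.58
tcp_pos: [0.4564, 0.1766, 0.0646]
orientation: [-0.189, -3.135, 0.0]
contact_force: [-5.4, -0.8, 11.6]
grip_width: 0.0003
grasp_force: 5.5
```

Request:
step_arm(motion=[[[0,0,-0.5,0],[0,0,0,0],[0,0,0,0]]])

```text
time_s: 21.83
tcp_pos: [0.4562, 0.1767, 0.0639]
orientation: [-0.189, -3.135, 0.0]
contact_force: [-4.9, -0.1, 9.9]
grip_width: 0.0002
grasp_force: 4.8
```

Request:
step_arm(motion=[[[0,0,-0.5,0],[0,0,0,0],[0,0,0,0]]])

```text
time_s: 22.08
tcp_pos: [0.4561, 0.1767, 0.0631]
orientation: [-0.189, -3.135, 0.0]
contact_force: [-4.2, -0.3, 6.5]
grip_width: 0.0005
grasp_force: 3.6
```

Request:
step_arm(motion=[[[0,0,-0.5,0],[0,0,0,0],[0,0,0,0]]])

```text
time_s: 22.33
tcp_pos: [0.456, 0.1767, 0.0622]
orientation: [-0.189, -3.135, 0.0]
contact_force: [-2.3, 0.6, 4.0]
grip_width: -0.0001
grasp_force: 2.2
```

The roller is going over. I continue to the hard stop in small steps.

Request:
step_arm(motion=[[[0,0,-0.5,0],[0,0,0,0],[0,0,0,0]]])

```text
time_s: 22.58
tcp_pos: [0.4567, 0.1766, 0.0616]
orientation: [0.19, 3.136, 0.0]
contact_force: [-1.2, 0.4, 3.3]
grip_width: 0.0005
grasp_force: 0.9
```

Request:
step_arm(motion=[[[0,0,-0.5,0],[0,0,0,0],[0,0,0,0]]])

```text
time_s: 22.83
tcp_pos: [0.4567, 0.1765, 0.061]
orientation: [0.19, 3.136, -0.0]
contact_force: [-0.2, 0.3, 0.1]
grip_width: 0.0003
grasp_force: 0.0
```

Request:
step_arm(motion=[[[0,0,-0.5,0],[0,0,0,0],[0,0,0,0]]])

```text
time_s: 23.08
tcp_pos: [0.4566, 0.1765, 0.0606]
orientation: [-0.19, -3.136, 0.0]
contact_force: [-0.5, 0.2, 0.2]
grip_width: 0.0003
grasp_force: 0.0
```

Request:
step_arm(motion=[[[0,0,-0.5,0],[0,0,0,0],[0,0,0,0]]])

```text
time_s: 23.33
tcp_pos: [0.4566, 0.1766, 0.0601]
orientation: [0.19, 3.136, -0.0]
contact_force: [-0.1, 0.5, 0.9]
grip_width: 0.0
grasp_force: 0.0
```

Request:
step_arm(motion=[[[0,0,-0.5,0],[0,0,0,0],[0,0,0,0]]])

```text
time_s: 23.58
tcp_pos: [0.4566, 0.1766, 0.0596]
orientation: [-0.19, -3.136, 0.0]
contact_force: [-0.2, 0.5, -0.2]
grip_width: 0.0002
grasp_force: 0.0
```

Request:
step_arm(motion=[[[0,0,-0.5,0],[0,0,0,0],[0,0,0,0]]])

```text
time_s: 23.83
tcp_pos: [0.4567, 0.1766, 0.0594]
orientation: [0.19, 3.136, -0.0]
contact_force: [-1.5, -0.0, 3.8]
grip_width: 0.0003
grasp_force: 1.6
```

Request:
step_arm(motion=[[[0,0,-0.5,0],[0,0,0,0],[0,0,0,0]]])

```text
time_s: 24.08
tcp_pos: [0.4567, 0.1766, 0.0593]
orientation: [-0.189, -3.136, 0.0]
contact_force: [-3.2, -1.5, 7.9]
grip_width: 0.0008
grasp_force: 3.7
```

The hard stop is at TCP z 0.0593 (lid about 0.02 rad). I lift a few mm and feel again, to confirm the lid stays down.

Request:
step_arm(motion=[[[0,0,2,0],[0,0,3,0],[0,0,0,0],[0,0,0,0],[0,0,0,0]]])

```text
time_s: 24.5
tcp_pos: [0.4565, 0.1766, 0.0636]
orientation: [-0.19, -3.136, -0.0]
contact_force: [0.7, -0.1, -0.2]
grip_width: 0.0003
grasp_force: 0.0
```

Request:
step_arm(motion=[[[0,0,-1,0],[0,0,-1,0],[0,0,-1,0],[0,0,0,0],[0,0,0,0]]])

```text
time_s: 24.92
tcp_pos: [0.4564, 0.1765, 0.0605]
orientation: [-0.19, -3.136, 0.0]
contact_force: [-0.5, 0.2, -0.2]
grip_width: 0.0006
grasp_force: 0.0
```

Request:
step_arm(motion=[[[0,0,10,0],[0,0,25,0],[0,0,40,0],[-15,30,40,0],[-15,40,10,0]]])

```text
time_s: 25.33
tcp_pos: [0.4341, 0.2382, 0.184]
orientation: [0.196, 3.126, 0.004]
contact_force: [2.0, 1.5, 1.2]
grip_width: 0.0003
grasp_force: 0.0
```

Request:
step_arm(motion=[[[0,41,0,0],[0,41,0,0],[0,41,0,0],[0,20,0,0],[0,0,0,0]]])

```text
time_s: 25.75
tcp_pos: [0.4298, 0.3856, 0.1782]
orientation: [0.184, 3.135, 0.004]
contact_force: [-0.7, -0.4, 0.3]
grip_width: 0.0005
grasp_force: 0.0
```

Run:
```python
from h import *
g=snap('side','s7'); f=snap('top','t7'); print(read_state()['tcp_pos'])
for th in(.02,.1): print(lidpx(g,th))
a=cv2.resize(g['img'][150:250,240:340,::-1],None,fx=4,fy=4,interpolation=cv2.INTER_CUBIC)
b=cv2.resize(f['img'][170:270,240:340,::-1],None,fx=4,fy=4,interpolation=cv2.INTER_CUBIC)
cv2.imwrite('pics/c8.png',np.hstack([a,b]))
```

```text
[0.43002568 0.38190021 0.17745167]
[[263.2, 216.4], [270.7, 188.6]]
[[263.7, 213.4], [271.1, 186.0]]
```

View pics/c8.png

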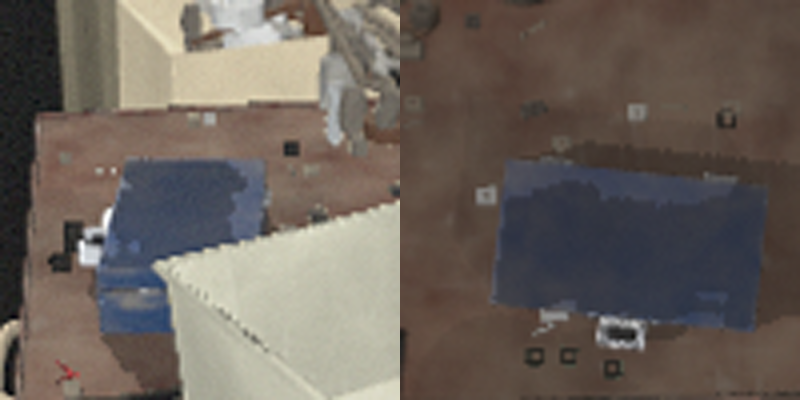

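The lid lies shut: the dark gap is gone, and re-feeling 1 mm above home met no contact. I hand in.

```bash
python3 -c "from h import *; print(hand_in())"
```

```text
the job is handed in; nothing more can be done
None
```

The job is handed in: the socket stands over its stud, the lid fell shut by itself and was pressed over the catch to its stop (about 12 N), it stayed down when I let go, and the bolt and tape roll were not touched.

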